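# Take the red-primed cover from the bolted drying rack to the painting easel

## Robot

A 7-joint arm with a two-finger parallel gripper is mounted at the origin on the work surface. World frame = base frame: x ahead of the robot, y to its left, z up, the work surface at z = 0. Lengths are in mm, angles in rad, forces in N, time in s.
With the tool pointing down it reaches from about 425 to 825 mm from the base axis. Payload 3.6 kg.
Tool frame: the origin (TCP) lies midway between the tips of the shut fingers; the grasp point (between the pads) lies 19 mm behind it; z points along the fingers, y is the line along which they close (so a half turn about z gives the same grasp; the last joint's range is limited). The gripper opens to 85 mm and grips with 20 to 120 N. Pads are 22 mm wide; open, the fingers measure 114 mm over their backs; the gripper's body (76 mm by 85 mm) begins 54 mm behind the grasp point. The pads swing forward as they close: fully open they stand 13 mm farther back than shut.
Start: joints at [1.196, 0.615, -0.013, 1.423, 0.008, 1.103, -0.04], TCP at [221.55, -611.047, 231.297] pointing down, gripper open.
Joint ranges: [-3.12, 3.12], [-0.3, 2.06], [-1.34, 1.32], [0.26, 2.42], [-1.36, 4.5], [0.01, 1.98], [-2.84, 2.84]. Speed limits (rad/s): [2.79, 2.79, 3.14, 3.14, 3.14, 3.14, 3.14].

## Interface

Orientations are given as a 3x3 rotation matrix whose columns are the frame's x, y, z axes.
In Python, from station import ctrl gives the robot as it stands. The module is installed in compiled form; this text tells all that it offers.
- The arm moves only by the tool jog_arm, never from a script. Its argument "series" is one flat list of numbers, 5 for each row, row after row: the opening, from -1 (shut) to 1 (fully open), then the shift along the tool's x, y, z in units of 50 mm (1.0 is 50 mm), then the turn about the tool's z in units of 5 degrees (1.0 is 5 degrees). A call has 1 to 10 rows; each row is the pose to reach, as a shift and turn from the pose commanded when the call began, along the tool's axes at that moment; what a row does not reach only later rows make up. A row lasts 1/8 s, in which the tool goes at most 62.5 mm and 10.7 degrees, less where a joint would pass 70% of its speed; a pose out of reach is approached as far as the arm can. A call with a gripper value outside its range is refused whole. The fingers move at their own pace and stop on an object; the grip force is fixed at half the most. Time passes only in rows, so rows that repeat a pose let the fingers close. It gives the time, the measured TCP pose, the force, the opening and the grip force at its end, in the units of the state.
- ctrl.get_obs(): the state, without advancing time (a new reading comes with each control period).
- ctrl.snapshot(name): name is "scene" or "top" or "wrist"; returns the picture (384x512x3 uint8, red, green, blue); there is no depth.
- ctrl.camera_model(name): a dict with "mtx" (3x3 intrinsics, pixels), "k1" (the pictures are not rectified: a ray, as slopes to the right and down, at radius r is drawn at 1 + k1 r^2 times it, then the intrinsics apply), "origin" and "attitude" of the camera in the world. Camera axes: x right, y down, z forward; pixel columns grow to the right and rows downward; lengths in mm; the calibration is good to about 2 mm. A picture is of the moment at which its call begins: read the wrist's pose just before it. camera_model takes no time and is no camera call; for the wrist camera it gives the pose at the moment of the call.
- ctrl.hand_in(): hands the job in; it is judged then, once.
The state is a dict: "time_s": time; "qpos": joint angles; "qd": joint speeds; "joint_torque": joint torques, N m; "position": TCP position; "tool_rot": TCP orientation; "contact_force": force on the tool from outside, world axes, zero at the start; "wrist_torque": the same for the moment, N m; "width": opening from 0.0 (shut) to 1.0 (fully open); "finger_force": force on a finger pad.
Only numpy, scipy, OpenCV 4.12 (cv2) and the standard library are available. Lean on these libraries where they do the work, as an engineer would, in place of code of your own. Each camera call takes 0.05 s, during which the arm holds its last target. There are 200 camera calls.

## Task

Draw the drying rack's bolt fully back, slide the red-primed panel up out of its slot by its top edge, and stand it upright and centred on the ledge of the bench easel, leaning back against the easel's frame; do not drop it. Then shoot the bolt fully home into its keeper again so that the grey and the white panel stay locked in their slots. Leave those two panels, the solvent can and the filler tub where they are.

Things in the scene. Friction and masses are not known exactly. Their poses are not given: they have to be found in the camera images.
- red_panel: The panel to move, in brick-red primer. Printed housing cover with dark vent slots, 8 mm thick, 110 wide, 130 tall, 0.08 to 0.17 kg. Origin: centre of its bottom edge; x along width, y through thickness, z up to the top edge at 130 mm. Starts home in one of the three slots (which one varies), axes as rack_bed's.
- grey_panel: Stays: the same panel in grey primer. Printed housing cover with dark vent slots, 8 mm thick, 110 wide, 130 tall, 0.08 to 0.17 kg. Origin: centre of its bottom edge; x along width, y through thickness, z up to the top edge at 130 mm. Starts home in one of the three slots (which one varies), axes as rack_bed's.
- white_panel: Stays: the same panel in bare white. Printed housing cover with dark vent slots, 8 mm thick, 110 wide, 130 tall, 0.08 to 0.17 kg. Origin: centre of its bottom edge; x along width, y through thickness, z up to the top edge at 130 mm. Starts home in one of the three slots (which one varies), axes as rack_bed's.
- rack_bed: Fixed plywood rack bed leaning 24 deg towards the robot. Origin: middle of its floor, 44 mm up. z: panels slide out along it, 24 deg from vertical; x: along panel width, away from robot and up; y: level, across slots. Slots at y -38, 0, +38 mm, 12 mm wide; grooves and walls end at z 75. Home panels: foot at z 0, top at z 130, 2 mm play each way.
- bolt_keeper (a point): The keeper eye at rack_bed x 35, y -75, z 139 mm. The bolt's axis runs from here along rack_bed's y, 9 mm above the tops of home panels, to the barrel that guides it at y 60 to 88. Steel straps of keeper and barrel are 26 mm wide in x and reach z 151.
- bolt (a joint): Round steel bolt, 10 mm thick, sliding along rack_bed's y across all panel tops. 0 = home, tip 12 mm through the keeper; 0.144 m = fully drawn towards +y, every slot free (under 0.13 it still covers the slot at y +38 mm). Starts 0 to 10 mm from home. Slides with about 2.5 N of friction, stays where left, hard stop at both ends.
- bolt_knob (a point): Grip point on the bolt's black knob, a cylinder 14 mm across standing on the bolt along rack_bed's z, from the bolt's axis to 45 mm above it. This point is on the knob's axis, 18 mm under its top. Bolt home: at rack_bed x 35, y 132, z 166 mm, 37 mm free between knob and barrel. It travels +y with the bolt.
- easel_board: Fixed wooden easel frame leaning back 25 deg. Origin: mid-ledge, on the ledge's top where it meets the frame's front, 45 mm up. z: up along the frame, which ends at 85 mm; y: out over the ledge; x: level along it. Ledge 150 mm long, 26 deep, then a lip 8 mm high. A well-placed panel: foot at z 0, mid-thickness at y 4 mm, x 0, axes parallel, either face out.
- solvent_can: Loose blue rectangular solvent can, 62 x 105 x 160 mm, white cap up to 178 mm; origin at the centre of its underside. Leave it.
- filler_tub: Loose clear square tub of red filler, 90 x 90 x 55 mm; origin at the centre of its underside. Leave it.
Mind the look-alikes: they are no part of the job. What is shaped like the grey_panel but green or orange is not meant.

How it is judged (in metres and radians):
On the way, in this order (a step that is already met when the one before it is completed fails the run):
1. the bolt is drawn back clear of all slots (within 12 mm of its full 144 mm travel) (value of joint bolt above 0.132 m), for 0.1 s.
2. the red panel is slid up clear of its slot, held by its top edge (z of red_panel in the frame of rack_bed above 0.076 m and contact force between the fingers and red_panel above 0.5 N and z of the grasp point in the frame of red_panel above 0.085 m), for 0.1 s.
3. the red panel stands on the easel's ledge, leaning on its frame, let go (x of red_panel in the frame of easel_board between -0.02 and 0.02 m and y of red_panel in the frame of easel_board between -0.002 and 0.016 m and z of red_panel in the frame of easel_board between -0.006 and 0.007 m and angle between the z axis of red_panel and the z axis of easel_board, either way round below 0.16 rad and angle between the y axis of red_panel and the y axis of easel_board, either way round below 0.16 rad and not (contact force between the fingers and red_panel above 0.05 N) and linear speed of red_panel below 0.03 m/s), for 0.3 s.
4. the bolt is shot home into its keeper (within 8 mm) (value of joint bolt below 0.008 m), for 0.2 s.
At the end, for the whole second after the job is handed in: Red panel at rest and let go on the easel: foot within 7 mm of the ledge, within 20 mm of its middle, mid-thickness at most 16 mm out from the frame, within 0.16 rad of the frame's lean; bolt within 8 mm of home; grey and white panels within 6 mm of their slot floors, moved under 10 mm (all of step 3 and z of each of grey_panel, white_panel in the frame of rack_bed below 0.006 m and distance of each of grey_panel, white_panel from where it was at the start of the episode below 0.01 m and value of joint bolt below 0.008 m); the robot touches nothing.
It fails at once if the grey or white panel is pulled or knocked more than 20 mm from its place (distance of any of grey_panel, white_panel from where it was at the start of the episode above 0.02 m).
It fails at once if the solvent can or the filler tub is moved more than 25 mm (distance of any of solvent_can, filler_tub from where it was at the start of the episode above 0.025 m).
It fails at once if the red panel is dropped (falls freely, faster than 0.6 m/s, out of the fingers) (linear speed of red_panel above 0.6 m/s and not (contact force between the fingers and red_panel above 0.01 N)).
It also fails if it takes over 64 s, if anything falls off the work surface, if the arm or the gripper's body presses on something with over 40 N, if the wrist force passes 120 N, or if a joint passes its speed limit or range.

## Working session

There is one attempt and no reset: what is moved stays moved. The work goes in short steps, Python scripts to look and compute and a tool call to move; the robot and the scene stay as the last step left them, time stands still between calls to the robot, and variables do not carry over. Pictures are saved under pics/ and viewed, at most 11 in all, crops included, and the job is handed in when it is done.

Besides the shell and the picture viewer there is one more tool, called after "Emit:" as name(argument=value, ...), one argument or row to a line, values as JSON. jog_arm: Moves the arm, as the interface text tells. Its arguments: {"type":"object","properties":{"series":{"type":"array"}},"required":["series"]}

```bash
mkdir -p pics
python3 - <<'E'
from station import ctrl
import cv2,numpy as np
o=ctrl.get_obs();print(o['time_s'],o['position'],o['tool_rot'])
for n in("scene","top","wrist"):
    c=ctrl.camera_model(n);print(n,c)
    cv2.imwrite(f"pics/{n}0.png",ctrl.snapshot(n)[:,:,::-1])
a=[cv2.imread(f"pics/{n}0.png") for n in("scene","top")]
E
```

```text
0.0 [ 221.27314545 -610.34507998  230.11779382] [[ 9.40100487e-01  3.40896166e-01 -9.37210098e-04]
 [ 3.40897450e-01 -9.40097325e-01  2.43874627e-03]
 [-4.97094528e-05 -2.61215909e-03 -9.99996587e-01]]
scene {'mtx': array([[397.69107735,   0.        , 256.09291545],
       [  0.        , 397.69107735, 188.6748971 ],
       [  0.        ,   0.        ,   1.        ]]), 'k1': -0.03033770332541896, 'origin': array([1140.43871849, -273.61176957,  932.60559508]), 'attitude': array([[ 0.38558328,  0.66798858, -0.63648785],
       [ 0.92251829, -0.26647076,  0.27920125],
       [ 0.01689784, -0.69482702, -0.71897836]])}
top {'mtx': array([[431.25942852,   0.        , 262.52513243],
       [  0.        , 431.25942852, 192.79025625],
       [  0.        ,   0.        ,   1.        ]]), 'k1': -0.021355526818995715, 'origin': array([ 372.73545759,   38.20252074, 1522.87428517]), 'attitude': array([[ 0.00102917, -0.99733271,  0.07298227],
       [-0.99999542, -0.00123408, -0.00276271],
       [ 0.0028454 , -0.07297909, -0.99732941]])}
wrist {'mtx': array([[330.50691133,   0.        , 257.6502519 ],
       [  0.        , 330.50691133, 194.71918336],
       [  0.        ,   0.        ,   1.        ]]), 'k1': -0.010480951242781261, 'origin': array([ 291.57135635, -585.15973213,  372.60373828]), 'attitude': array([[ 0.3422992 , -0.89885447, -0.27366385],
       [-0.93958913, -0.32804004, -0.09778547],
       [-0.00187779,  0.29060347, -0.95684173]])}
```

View pics/scene0.png

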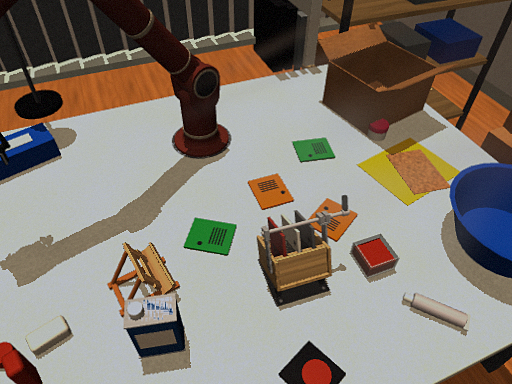

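View pics/top0.png

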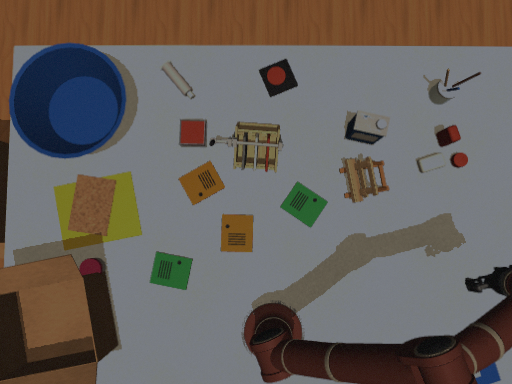

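The rack is at about (257,147) in the top view, with the knob on its left (212,142) and the red panel in the rightmost slot. The easel is at (363,178) and the can at (368,126). I'll enlarge both.

Run:
```python
import cv2,numpy as np
t=cv2.imread("pics/top0.png");s=cv2.imread("pics/scene0.png")
R=lambda a,w,h:cv2.resize(a,(w,h),interpolation=cv2.INTER_CUBIC)
# top rack cols 200-300 rows 112-182 ; easel cols 330-400 rows 100-210
a=R(t[115:180,205:289],420,325);b=R(t[105:205,335:395],360,600)[:600]
c=R(s[190:310,250:360],420,458)
im=np.zeros((600,800,3),np.uint8);im[:325,:420]=a;im[:,430:790]=b
im[330:600,:420]=R(s[190:280,250:390],420,270)
cv2.imwrite("pics/c1.png",im)
e=R(s[235:345,100:200],600,660)[:600];cv2.imwrite("pics/c2.png",e)
```

```text
(no output)
```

View pics/c1.png

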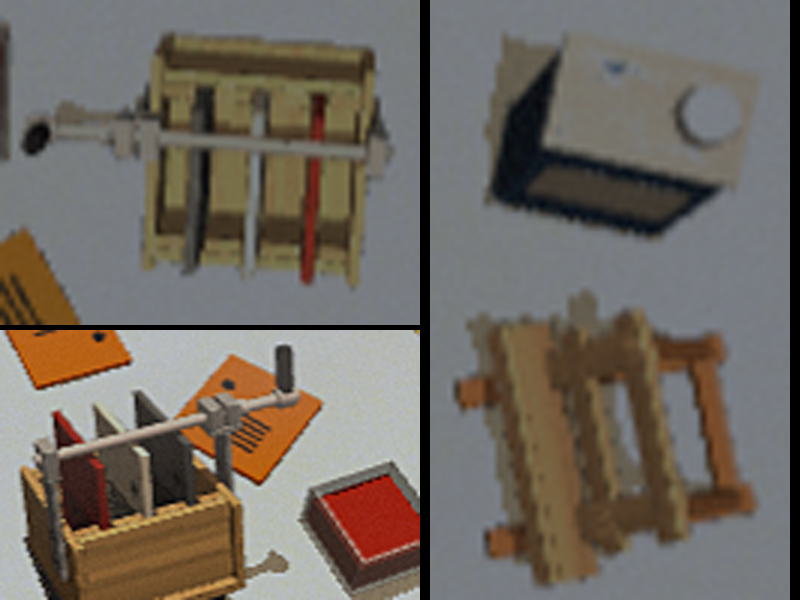

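View pics/c2.png

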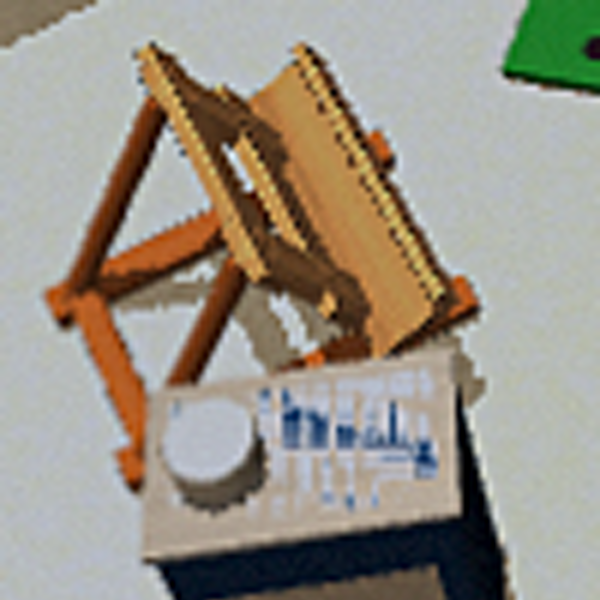

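The bolt crosses the tops of all the panels. The red one is at rack y -38, the white in the middle and the grey at +38. The easel's ledge faces world +y. Next I'll cast rays for rough poses.

```bash
cat > h.py <<'E'
import numpy as np,cv2
from station import ctrl
c24,s24=np.cos(np.radians(24)),np.sin(np.radians(24))
c25,s25=np.cos(np.radians(25)),np.sin(np.radians(25))
def ray(m,px):
    k=m['mtx'];d=np.array([m['k1'],0,0,0,0.])
    # drawn = r(1+k1 r^2): opencv's model
    u=cv2.undistortPoints(np.array(px,float).reshape(1,1,2),k,d).ravel()
    v=m['attitude']@np.array([u[0],u[1],1]);return m['origin'],v/np.linalg.norm(v)
def onz(m,px,z):
    o,v=ray(m,px);return o+v*(z-o[2])/v[2]
def pix(m,P):
    R=m['attitude'].T;r=cv2.Rodrigues(R)[0];t=-R@m['origin']
    return cv2.projectPoints(np.array(P,float).reshape(-1,1,3),r,t,m['mtx'],np.array([m['k1'],0,0,0.]))[0].reshape(-1,2)
def rackh(x,z): return 44+x*s24+z*c24
def frames(x,y,yaw,h,lean):  # horizontal heading a (yaw)
    pass
def rackR(yaw):
    a=np.array([np.cos(yaw),np.sin(yaw),0]);u=np.array([0,0,1.]);b=np.cross(u,a)
    return np.c_[a*c24+u*s24,b,-a*s24+u*c24]
E
python3 - <<'E'
from h import *
m=ctrl.camera_model("top")
P=lambda x,y:(205+x/5-.4,115+y/5-.4)
H=rackh(55,130);L=rackh(-55,130)
for n,f,e in(("red",(320,95),(308,282)),("white",(260,90),(248,277)),("grey",(204,88),(190,273))):
    A=onz(m,P(*f),H);B=onz(m,P(*e),L);d=A-B
    print(n,A.round(),B.round(),np.linalg.norm(d).round(),np.degrees(np.arctan2(d[1],d[0])).round(1))
print("knob",onz(m,P(36,137),rackh(35,184)).round())
print("keeper",onz(m,P(375,150),rackh(35,151)).round())
E=lambda x,y:(335+(x-430)/6-.4,105+y/6-.4)
for n,p,h in(("lip far",(505,325),63),("lip near",(548,583),63),("rail far",(635,312),122),("rail near",(672,540),122),("cannear L",(545,145),160),("can R",(735,185),160),("can farL",(567,35),160),("can farR",(760,72),160)):
    print(n,onz(m,E(*p),h).round())
E
```

```text
red [657.  16. 185.] [544.  23. 140.] 122.0 -3.5
white [660.  53. 185.] [548.  61. 140.] 122.0 -4.1
grey [662.  89. 185.] [550.  99. 140.] 120.0 -5.2
knob [622. 189. 226.]
keeper [620. -18. 196.]
lip far [ 597. -255.   63.]
lip near [ 449. -277.   63.]
rail far [ 595. -314.  122.]
rail near [ 470. -332.  122.]
cannear L [ 679. -258.  160.]
can R [ 658. -360.  160.]
can farL [ 739. -271.  160.]
can farR [ 719. -375.  160.]
```

Emit:
jog_arm(
  series=[0,0.5,-0.4,-2,0.4,0,1.6,-1.2,-3,1,0,2.6,-2,-3,2,0,3.6,-3,-3,3,0,4.6,-4,-3,4,0,5.6,-4.8,-3,4.8,0,6.6,-5.6,-3,4.8,0,7.5,-6.4,-3,4.8,0,8.5,-7.2,-3,4.8,0,9.4,-8,-3,4.8],
)

```text
time_s: 1.4
position: [496.7, -127.8, 381.1]
tool_rot: [[0.997, -0.071, 0.0], [-0.071, -0.997, -0.0], [0.0, 0.0, -1.0]]
contact_force: [0.6, 0.2, -0.8]
width: 0.506
finger_force: 0.0
```

Run:
```python
from h import *
import pickle
m=ctrl.camera_model("wrist");im=ctrl.snapshot("wrist");pickle.dump((m,im),open("we.pkl","wb"))
cv2.imwrite("pics/we.png",im[:,:,::-1])
```

Emit:
jog_arm(
  series=[0,0.6,-1.2,0,0,0,1.2,-2.4,0,0,0,1.8,-3.6,0,0,0,1.8,-3.9,0,0,0,1.8,-3.9,0,0],
)

```text
time_s: 2.08
position: [599.6, 61.8, 380.1]
tool_rot: [[0.998, -0.065, -0.002], [-0.065, -0.998, 0.002], [-0.002, -0.001, -1.0]]
contact_force: [0.7, -0.5, 0.2]
width: 0.501
finger_force: 0.0
```

Run:
```python
from h import *
import pickle
m=ctrl.camera_model("wrist");im=ctrl.snapshot("wrist");pickle.dump((m,im),open("wr.pkl","wb"))
print(ctrl.get_obs()['position'],m['origin'])
e=pickle.load(open("we.pkl","rb"))[1]
cv2.imwrite("pics/wr.png",cv2.resize(im[:,:,::-1],(800,600),interpolation=cv2.INTER_CUBIC))
```

```text
[599.56278579  58.90725858 380.49900757] [674.34647135  57.08284034 522.27983515]
```

View pics/wr.png

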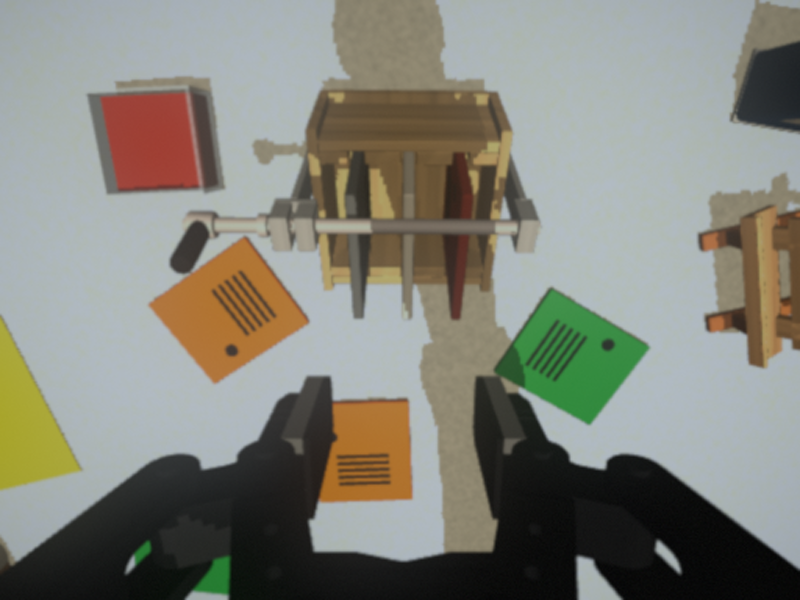

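View pics/we.png

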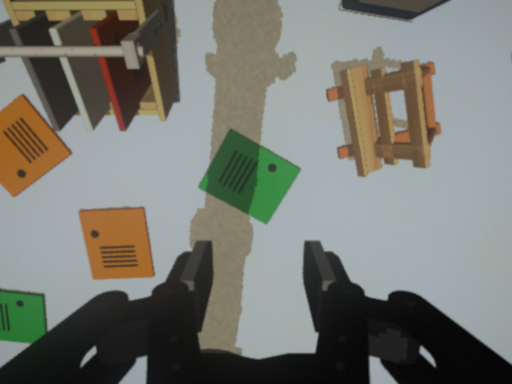

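The wrist view shows the near top corners at grey (360,318), white (407,318) and red (456,318), with the knob top at (182,263) and the keeper at (527,222), all at 1.5625x scale. I'll fit the rack pose to these points and zoom in on the easel.

Run:
```python
from h import *
import pickle
from scipy.optimize import least_squares
mr,ir=pickle.load(open("wr.pkl","rb"));me,ie=pickle.load(open("we.pkl","rb"));mt=ctrl.camera_model("top")
k=1/1.5625
obs=[(mr,(360*k,318*k),(-55,38,130)),(mr,(407*k,318*k),(-55,0,130)),(mr,(456*k,318*k),(-55,-38,130)),
 (mr,(527*k,222*k),(35,-75,151)),(mr,(293*k,224*k),(35,74,151)),
 (me,(122,130),(-55,-38,130)),(me,(91,129),(-55,0,130)),(me,(57,129),(-55,38,130)),
 (mt,(268.6,133.6),(55,-38,130)),(mt,(256.6,132.7),(55,0,130)),(mt,(245.4,132.2),(55,38,130)),
 (mt,(266.2,171),(-55,-38,130)),(mt,(254.2,170.2),(-55,0,130)),(mt,(242.6,169.3),(-55,38,130))]
def f(p):
    R=rackR(p[2]);o=np.array([p[0],p[1],44])
    return np.concatenate([pix(m,o+R@np.array(X))[0]-np.array(u) for m,u,X in obs])
s=least_squares(f,[640,60,-.07],loss="soft_l1",x_scale=[1,1,.01]);print(s.x,np.degrees(s.x[2]));print(f(s.x).reshape(-1,2).round(1).tolist())
R=rackR(s.x[2]);o=np.array([s.x[0],s.x[1],44])
kt=onz(mr,(182*k,262*k),rackh(35,184));print("knob top local",(R.T@(kt-o)).round(1),kt.round(1))
np.save("rack.npy",s.x)
c=ie[50:190,315:455,::-1];cv2.imwrite("pics/ez.png",cv2.resize(c,(600,600),interpolation=cv2.INTER_CUBIC))
```

```text
[ 6.50288125e+02  5.41466389e+01 -7.10857138e-02] -4.072911381660224
[[-0.6, -1.1], [0.5, -0.8], [0.4, -0.6], [0.6, 8.4], [0.1, 6.0], [0.8, -1.4], [-1.3, -0.3], [-0.2, -0.3], [-0.3, 3.8], [-0.3, 3.9], [-1.2, 3.5], [-0.3, -0.1], [-0.0, -0.1], [-0.2, -0.1]]
knob top local [ 35.9 133.7 183.6] [618.1 190.5 226.3]
```

View pics/ez.png

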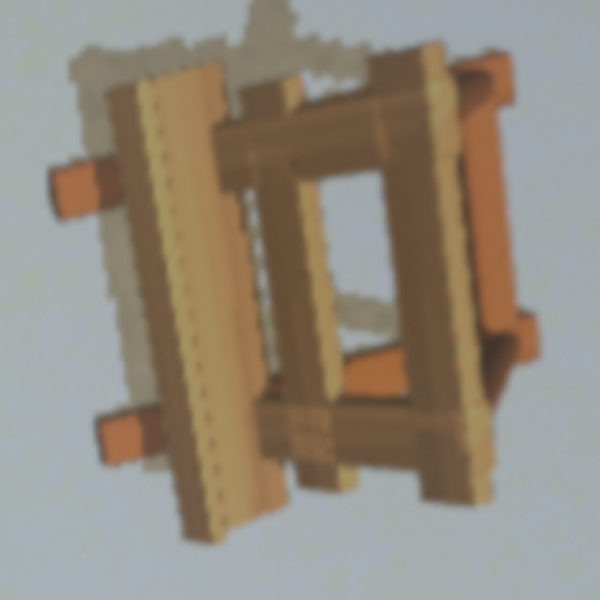

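```bash
cat >> h.py <<'E'
def easR(yaw): # yaw of easel x axis ; y out (world +y side) and up, z up and back
    a=np.array([np.cos(yaw),np.sin(yaw),0]);u=np.array([0,0,1.]);n=np.cross(u,a)
    return np.c_[a,n*c25+u*s25,-n*s25+u*c25]
E
python3 - <<'E'
from h import *
import pickle
from scipy.optimize import least_squares
mr,ir=pickle.load(open("wr.pkl","rb"));me,ie=pickle.load(open("we.pkl","rb"));mt=ctrl.camera_model("top")
k=1/1.5625
obs=[(mr,(360*k,318*k),(-55,38,130)),(mr,(407*k,318*k),(-55,0,130)),(mr,(456*k,318*k),(-55,-38,130)),
 (mr,(527*k,225*k),(35,-75,139)),(mr,(293*k,225*k),(35,74,139)),
 (me,(122,130),(-55,-38,130)),(me,(91,129),(-55,0,130)),(me,(57,129),(-55,38,130)),
 (mt,(266.2,171),(-55,-38,130)),(mt,(254.2,170.2),(-55,0,130)),(mt,(242.6,169.3),(-55,38,130))]
def f(p):
    R=rackR(p[2]);o=np.array([p[0],p[1],44])
    return np.concatenate([pix(m,o+R@np.array(X))[0]-np.array(u) for m,u,X in obs])
s=least_squares(f,[640,60,-.07],loss="soft_l1",x_scale=[1,1,.01]);print(s.x,np.degrees(s.x[2]));print(f(s.x).reshape(-1,2).round(1).tolist())
R=rackR(s.x[2]);o=np.array([s.x[0],s.x[1],44])
kt=onz(mr,(182*k,262*k),rackh(35,184));print("knob top local",(R.T@(kt-o)).round(1),kt.round(1))
print("knob grip",(kt-12*R[:,2]).round(1))
np.save("rack.npy",s.x)
q=lambda x,y:(315+x/4.286-.4,50+y/4.286-.4)
# mean of both ends gives the mid; then direction
pr=[((220,65),(285,500),0,0),((425,45),(470,505),0,85),((160,78),(220,540),26,8)]
for a,b,y,z in pr:
    h=45+y*s25+z*c25
    A,B=onz(me,q(*a),h),onz(me,q(*b),h);d=A-B;w=np.arctan2(d[1],d[0])
    n=easR(w);M=(A+B)/2-n@np.array([0,y,z]);print(M.round(1),np.linalg.norm(d).round(),np.degrees(w).round(1))
E
```

```text
[ 6.49554007e+02  5.46368380e+01 -6.64557495e-02] -3.80763397329957
[[-0.6, -0.3], [0.6, -0.2], [0.4, -0.2], [-1.8, 0.3], [1.8, -0.1], [0.9, -0.8], [-1.1, 0.4], [-0.1, 0.5], [-0.3, 0.1], [-0.1, 0.1], [-0.2, 0.2]]
knob top local [ 37.2 133.5 183. ] [618.1 190.5 226.3]
knob grip [622.9 190.2 215.4]
[ 528.4 -295.    45. ] 145.0 10.2
[ 527.4 -287.4   45. ] 128.0 9.5
[ 525.7 -289.    45. ] 148.0 8.4
```

Emit:
jog_arm(
  series=[0,0.2,-1.2,0.4,0,0,0.28,-2.4,1.2,0,0,0.28,-2.62,2.2,0,0,0.28,-2.62,3,0,0,0.28,-2.62,3,0],
)

```text
time_s: 2.75
position: [621.3, 184.6, 227.8]
tool_rot: [[0.997, -0.074, -0.008], [-0.074, -0.997, -0.005], [-0.007, 0.005, -1.0]]
contact_force: [0.3, -0.9, 0.5]
width: 0.501
finger_force: 0.0
```

```bash
cat >> h.py <<'E'
def tcp(n=1):
    o=ctrl.get_obs();return o['position'],o['tool_rot'],o
def local(P):
    p=np.load("rack.npy");R=rackR(p[2]);return R.T@(np.array(P)-[p[0],p[1],44])
def world(X):
    p=np.load("rack.npy");R=rackR(p[2]);return R@np.array(X)+[p[0],p[1],44]
def go(G): # shift in tool units to bring the grasp point to G
    P,R,o=tcp();return (R.T@(np.array(G)-(P+R@[0,0,-19]))/50).round(2)
E
python3 - <<'E'
from h import *
import pickle
m=ctrl.camera_model("wrist");im=ctrl.snapshot("wrist");pickle.dump((m,im),open("wk.pkl","wb"))
P,R,o=tcp();print(P,R[:,0],go([622.5,190.2,217]),o['contact_force'])
cv2.imwrite("pics/wk.png",cv2.resize(im[100:384,60:440,::-1],(760,568)))
print(pix(m,[world([36,133.5,184]),world([36,133.5,168]),P,P-[0,0,19]]))
E
```

```text
[623.18830154 185.43933735 230.89610102] [ 0.99724608 -0.07415141 -0.00135272] [-0.02 -0.09  0.66] [-0.14102036  0.20614461  0.7174878 ]
[[246.44197416 265.9674422 ]
 [246.98600957 240.78053412]
 [256.10565502 257.11344385]
 [256.05805943 239.73937746]]
```

View pics/wk.png

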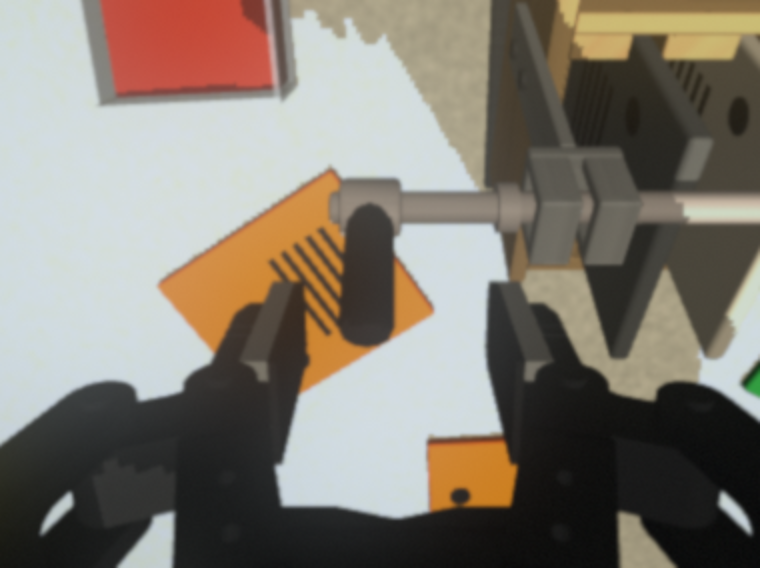

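The knob top is at (243,265), about 6 mm left of the middle between the fingers. I'll descend and grip it.

Emit:
jog_arm(
  series=[0,0,-0.12,0.3,0,0,0,-0.12,0.64,0,0,0,-0.12,0.64,0,-1,0,-0.12,0.64,0,-1,0,-0.12,0.64,0,-1,0,-0.12,0.64,0,-1,0,-0.12,0.64,0],
)

```text
time_s: 3.68
position: [623.9, 193.8, 200.0]
tool_rot: [[0.997, -0.071, 0.001], [-0.071, -0.997, -0.0], [0.001, 0.0, -1.0]]
contact_force: [-0.4, -2.3, 3.5]
width: 0.138
finger_force: 58.6
```

Emit:
jog_arm(
  series=[-1,0,-0.5,0,0,-1,0,-1,0,0,-1,0,-1.5,0,0,-1,0,-2,0,0,-1,0,-2.5,0,0,-1,0,-2.8,0,0,-1,0,-2.9,0,0,-1,0,-2.92,0,0,-1,0,-2.92,0,0],
)

```text
time_s: 4.8
position: [634.0, 333.1, 199.9]
tool_rot: [[0.997, -0.074, -0.003], [-0.074, -0.997, -0.013], [-0.002, 0.013, -1.0]]
contact_force: [-5.3, -13.7, 10.2]
width: 0.141
finger_force: 60.4
```

Emit:
jog_arm(
  series=[0,0,-2.9,0,0,0,0,0,0,0,0,0,0,0,0],
)

```text
time_s: 5.18
position: [634.8, 333.8, 197.0]
tool_rot: [[0.997, -0.079, -0.002], [-0.079, -0.997, -0.006], [-0.002, 0.006, -1.0]]
contact_force: [0.7, 1.0, 0.6]
width: 0.504
finger_force: 0.0
```

Emit:
jog_arm(
  series=[0,0,0,-0.6,0,0,0,0,-1.4,0,0,0,0,-1.4,0],
)

```text
time_s: 5.55
position: [634.6, 344.9, 273.6]
tool_rot: [[0.998, -0.068, 0.007], [-0.068, -0.998, 0.009], [0.007, -0.01, -1.0]]
contact_force: [0.6, 0.1, -0.2]
width: 0.503
finger_force: 0.0
```

Run:
```python
from h import *
import pickle
m=ctrl.camera_model("wrist");im=ctrl.snapshot("wrist");pickle.dump((m,im),open("wk.pkl","wb"))
P,R,o=tcp();print(P,o['time_s'])
hsv=cv2.cvtColor(im,cv2.COLOR_RGB2HSV)
print(pix(m,[world([36,132+144,184]),world([36,132+144,139])]))
# dark blob near the expected knob
g=im.max(2);msk=((g<60)).astype(np.uint8)[200:340,180:330];n,l,s,c=cv2.connectedComponentsWithStats(msk)
for i in range(1,n):
    if s[i,4]>60: print(s[i]+np.array([180,200,0,0,0]),c[i]+[180,200])
G=world([25,-38,115]);print(G,go(G))
t=ctrl.snapshot("top")
cv2.imwrite("pics/top1.png",cv2.resize(t[110:185,150:300,::-1],(800,400),interpolation=cv2.INTER_CUBIC))
```

```text
[633.60455812 343.81585929 270.88910902] 5.6
[[279.06216081 233.6921023 ]
 [276.521037   187.71929456]]
[268 200  20  38 675] [276.89925926 218.04888889]
[ 180  243   32   97 1995] [194.51328321 295.22506266]
[ 304  242   26   98 1848] [317.70508658 288.75595238]
[623.14730565  18.31023746 159.22614371] [0.23 6.52 2.58]
```

View pics/top1.png

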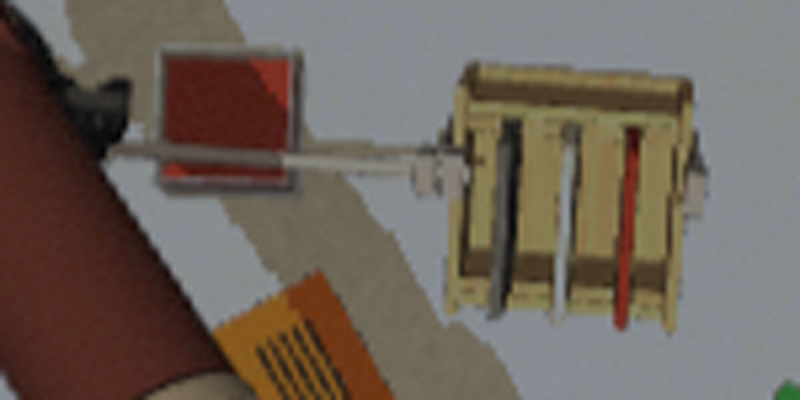

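Emit:
jog_arm(
  series=[-0.4,0,1,0,0,-0.4,0.1,2.2,0,0,-0.4,0.2,3.4,0,0,-0.4,0.23,4.6,0,0,-0.4,0.23,5.8,0,0,-0.4,0.23,6.52,0,0,-0.4,0.23,6.52,0.9,0,-0.4,0.23,6.52,0.9,0],
)

```text
time_s: 6.65
position: [618.9, 14.4, 219.4]
tool_rot: [[0.997, -0.07, -0.011], [-0.07, -0.998, 0.001], [-0.011, 0.0, -1.0]]
contact_force: [-0.8, 0.4, -0.3]
width: 0.301
finger_force: 0.0
```

Run:
```python
from h import *
import pickle
m=ctrl.camera_model("wrist");im=ctrl.snapshot("wrist");pickle.dump((m,im),open("wp.pkl","wb"))
P,R,o=tcp();print(P,R[:,0],o['width']);G=world([25,-38,115]);print(go(G))
print("pred top edge",pix(m,[world([x,-38,130]) for x in(55,25,0,-30)]),"tips",pix(m,[P]))
f=im.astype(int);msk=((f[...,0]>1.7*f[...,1])&(f[...,0]>1.7*f[...,2])&(f[...,0]>50))
for r in range(100,384,25):
    c=np.flatnonzero(msk[r,150:380])+150
    if len(c): print(r,c.min(),c.max(),len(c),im[r,c].mean(0).round())
cv2.imwrite("pics/wp.png",im[:,:,::-1])
```

```text
[620.78343912  15.30293793 221.90001085] [ 0.99758105 -0.06927815 -0.00570884] 0.3038569840784877
[ 0.05 -0.06  1.63]
pred top edge [[250.30589524 186.77513392]
 [251.13311055 224.15538534]
 [251.70874186 250.11586151]
 [252.29469288 276.49873039]] tips [[255.8791119  256.66015574]]
150 246 255 10 [93. 45. 30.]
175 245 255 11 [93. 45. 29.]
200 244 255 12 [104.  46.  31.]
225 245 255 11 [104.  48.  35.]
250 247 255 9 [107.  53.  42.]
275 248 255 8 [108.  56.  48.]
```

View pics/wp.png

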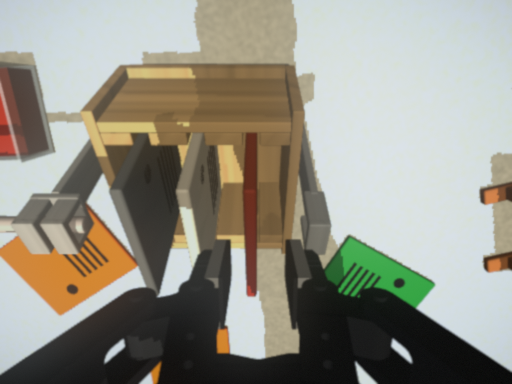

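The red panel's top edge is at column ~251, as predicted. The keeper is close to the gripper's knuckles, so I'll grip high on the edge at panel x≈34 and descend carefully.

Run:
```python
from h import *
for z in(140,126):print(world([34,-38,z]).round(1),np.mean([go(world([34,-38,z])) for _ in range(5)],0))
```

```text
[621.2  18.4 185.7] [ 0.01 -0.06  1.1 ]
[626.9  18.1 172.9] [ 0.12 -0.06  1.36]
```

Emit:
jog_arm(
  series=[-0.4,0.05,-0.06,0.5,0,-0.4,0.1,-0.06,0.9,0,-0.4,0.12,-0.06,1.1,0,-0.4,0.12,-0.06,1.2,0,-0.4,0.12,-0.06,1.2,0],
)

```text
time_s: 7.32
position: [628.7, 16.9, 164.7]
tool_rot: [[0.998, -0.071, 0.001], [-0.071, -0.998, 0.0], [0.001, -0.0, -1.0]]
contact_force: [-0.3, 1.0, 0.2]
width: 0.303
finger_force: 0.0
```

Emit:
jog_arm(
  series=[-0.4,0,0,0.08,0,-0.4,0,0,0.14,0,-0.4,0,0,0.14,0],
)

```text
time_s: 7.7
position: [629.5, 16.3, 160.5]
tool_rot: [[0.997, -0.071, 0.004], [-0.071, -0.997, -0.001], [0.004, 0.0, -1.0]]
contact_force: [-3.1, 0.1, 11.0]
width: 0.302
finger_force: 4.7
```

Emit:
jog_arm(
  series=[-0.4,0,0,-0.08,0,-0.4,0,0,-0.08,0,-1,0,0,-0.08,0,-1,0,0,-0.08,0,-1,0,0,-0.08,0,-1,0,0,-0.08,0],
)

```text
time_s: 8.45
position: [628.3, 16.6, 161.0]
tool_rot: [[0.997, -0.071, -0.0], [-0.071, -0.997, 0.0], [-0.0, -0.0, -1.0]]
contact_force: [1.0, 0.3, 0.7]
width: 0.078
finger_force: 60.0
```

Emit:
jog_arm(
  series=[-1,-0.04,0,-0.09,0,-1,-0.12,0,-0.27,0,-1,-0.24,0,-0.55,0,-1,-0.24,0,-0.55,0],
)

```text
time_s: 8.95
position: [616.5, 17.4, 190.6]
tool_rot: [[0.997, -0.071, 0.002], [-0.071, -0.997, 0.0], [0.002, -0.0, -1.0]]
contact_force: [0.1, 0.1, -1.1]
width: 0.079
finger_force: 59.8
```

Emit:
jog_arm(
  series=[-1,-0.12,0,-0.27,0,-1,-0.24,0,-0.55,0,-1,-0.4,0,-0.9,0,-1,-0.6,0,-1.35,0,-1,-0.75,0,-1.69,0,-1,-0.8,0,-2.2,0,-1,-0.8,0,-2.6,0,-1,-0.8,0,-2.6,0],
)

```text
time_s: 9.95
position: [577.2, 20.4, 320.9]
tool_rot: [[0.997, -0.071, 0.004], [-0.071, -0.997, 0.0], [0.004, -0.001, -1.0]]
contact_force: [-0.2, 0.6, -1.7]
width: 0.073
finger_force: 59.8
```

Run:
```python
from h import *
m=ctrl.camera_model("wrist");im=ctrl.snapshot("wrist")
P,R,o=tcp();print(P,R[:,0],o['contact_force'],o['wrist_torque'],o['width'])
f=im.astype(int);msk=((f[...,0]>1.7*f[...,1])&(f[...,0]>1.7*f[...,2])&(f[...,0]>50))
msk[:,:150]=0;msk[:,380:]=0
r,c=np.nonzero(msk);print(r.min(),r.max(),c.min(),c.max(),len(r))
s=ctrl.snapshot("scene");cv2.imwrite("pics/s2.png",cv2.resize(s[130:330,180:400,::-1],(660,600)))
```

```text
[576.40921577  20.1944036  319.30533102] [ 0.99747565 -0.07099824  0.00125503] [-0.371974    0.57459862 -0.8424077 ] [-0.01445896 -0.00354752  0.03604979] 0.07715019698838976
109 358 192 266 2278
```

View pics/s2.png

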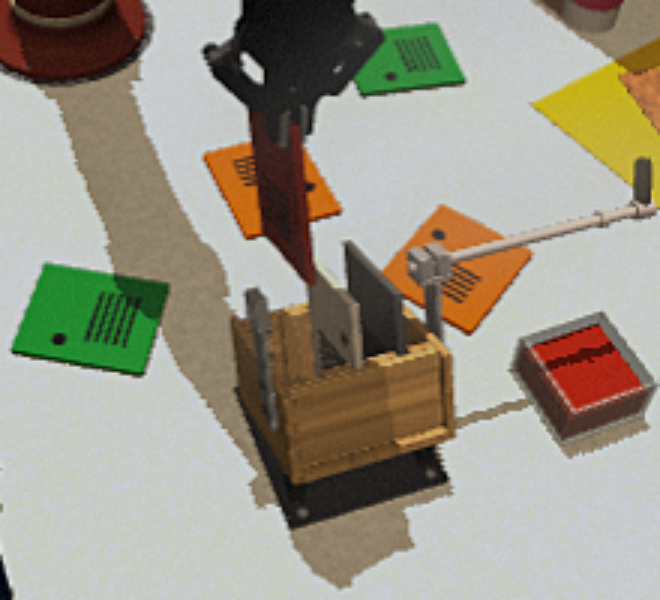

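The panel is held cleanly and the other two are in place. I'll carry it over to the easel and turn it into line with the ledge.

Emit:
jog_arm(
  series=[-1,-0.1,0.4,0,-0.2,-1,-0.3,1.2,0,-0.6,-1,-0.4,2.1,0,-1,-1,-0.6,3,0,-1.5,-1,-0.8,3.9,0,-2,-1,-0.9,4.8,0,-2.4,-1,-1,5.5,0,-2.6,-1,-1.05,6,0.3,-2.6,-1,-1.05,6.19,0.7,-2.6,-1,-1.05,6.19,0.7,-2.6],
)

```text
time_s: 11.3
position: [500.0, -285.1, 280.7]
tool_rot: [[0.988, 0.153, -0.006], [0.153, -0.988, 0.003], [-0.006, -0.004, -1.0]]
contact_force: [-0.5, -0.0, -1.4]
width: 0.078
finger_force: 59.7
```

Run:
```python
from h import *
P=np.mean([tcp()[0] for _ in range(3)],0);R=tcp()[1];print(P,np.degrees(np.arctan2(R[1,0],R[0,0])))
import pickle
m=ctrl.camera_model("wrist");im=ctrl.snapshot("wrist");t=ctrl.snapshot("top");mt=ctrl.camera_model("top")
f=im.astype(int);hsv=cv2.cvtColor(im,cv2.COLOR_RGB2HSV)
w=((hsv[...,0]>=9)&(hsv[...,0]<=22)&(hsv[...,1]>90)&(hsv[...,2]>60)).astype(np.uint8)
# predicted rail/lip pixels from estimate
O=np.array([527,-290,45.]);E=easR(np.radians(9))
for n,X in(("rail far",(64,0,85)),("rail near",(-64,0,85)),("lip far",(75,26,8)),("lip near",(-75,26,8))):
    print(n,pix(m,[O+E@np.array(X)]).round(),pix(mt,[O+E@np.array(X)]).round())
for r in range(100,300,20):
    c=np.flatnonzero(np.diff(np.r_[0,w[r],0]));print(r,[tuple(x) for x in c.reshape(-1,2) if x[1]-x[0]>4])
np.save("im1.npy",im)
```

```text
[ 500.03478089 -285.11773744  280.74056577] 8.81015269255098
rail far [[311.  75.]] [[369. 156.]]
rail near [[305. 215.]] [[376. 195.]]
lip far [[247.  66.]] [[348. 158.]]
lip near [[249. 206.]] [[356. 202.]]
100 [(np.int64(228), np.int64(359))]
120 [(np.int64(237), np.int64(253)), (np.int64(262), np.int64(286)), (np.int64(297), np.int64(313)), (np.int64(342), np.int64(352))]
140 [(np.int64(238), np.int64(253)), (np.int64(263), np.int64(286)), (np.int64(296), np.int64(313)), (np.int64(341), np.int64(351))]
160 [(np.int64(239), np.int64(252)), (np.int64(264), np.int64(286)), (np.int64(296), np.int64(312)), (np.int64(339), np.int64(351))]
180 [(np.int64(240), np.int64(251)), (np.int64(265), np.int64(311)), (np.int64(321), np.int64(335))]
200 [(np.int64(242), np.int64(250)), (np.int64(296), np.int64(313))]
220 []
240 []
260 []
280 []
```

Emit:
jog_arm(
  series=[-1,0.04,0,0.5,0,-1,0.04,0,1.1,0,-1,0.04,0,1.5,0,-1,0.04,0,1.6,0,-1,0.04,0,1.6,0],
)

```text
time_s: 12.02
position: [504.9, -284.1, 204.5]
tool_rot: [[0.988, 0.156, 0.001], [0.156, -0.988, -0.0], [0.001, 0.001, -1.0]]
contact_force: [-0.4, -0.1, -1.4]
width: 0.081
finger_force: 59.6
```

Emit:
jog_arm(
  series=[-1,0,0,0.08,0,-1,0,0,0.16,0,-1,0,0,0.16,0],
)

```text
time_s: 12.4
position: [504.0, -284.5, 195.5]
tool_rot: [[0.988, 0.155, -0.0], [0.155, -0.988, 0.0], [-0.0, -0.0, -1.0]]
contact_force: [0.2, -0.1, -1.9]
width: 0.079
finger_force: 59.7
```

Emit:
jog_arm(
  series=[-1,0,0,0.06,0,-1,0,0,0.12,0,-1,0,0,0.12,0],
)

```text
time_s: 12.78
position: [504.9, -285.0, 190.0]
tool_rot: [[0.988, 0.155, 0.002], [0.155, -0.988, -0.001], [0.002, 0.001, -1.0]]
contact_force: [1.8, -0.7, 0.0]
width: 0.077
finger_force: 59.9
```

Emit:
jog_arm(
  series=[-1,0,0,0.04,0,-1,0,0,0.08,0,-1,0,0,0.08,0],
)

```text
time_s: 13.15
position: [506.3, -285.3, 188.7]
tool_rot: [[0.988, 0.155, 0.006], [0.155, -0.988, -0.003], [0.005, 0.004, -1.0]]
contact_force: [0.1, 0.2, 11.9]
width: 0.074
finger_force: 61.5
```

Emit:
jog_arm(
  series=[-1,0.08,0,0.02,0,-1,0.15,0,0.04,0,-1,0.23,0,0.06,0,-1,0.31,0,0.09,0,-1,0.31,0,0.09,0],
)

```text
time_s: 13.78
position: [521.4, -284.7, 183.9]
tool_rot: [[0.988, 0.155, 0.005], [0.155, -0.988, -0.006], [0.004, 0.006, -1.0]]
contact_force: [0.7, -2.4, 10.5]
width: 0.077
finger_force: 62.0
```

```bash
cat >> h.py <<'E'
def tilt(im=None):
    m=ctrl.camera_model("wrist");im=ctrl.snapshot("wrist");P,R,o=tcp()
    f=im.astype(int);k=((f[...,0]>1.9*f[...,1])&(f[...,0]>1.9*f[...,2])&(f[...,0]>40)).astype(np.uint8)
    k[:,:190]=0;k[:,330:]=0
    n,l,s,c=cv2.connectedComponentsWithStats(k);i=1+s[1:,4].argmax();print("red",s[i],"t",o['time_s'],P.round(1))
    for th in(24,18,12,6,0,-6):
        a=np.radians(th);ca,sa=np.cos(a),np.sin(a)
        Q=[P-10*R[:,2]+R[:,0]*(x*ca-z*sa)-R[:,2]*(x*sa+z*ca) for x,z in((20.5,-123.5),(20.5,6.5),(-89.5,-123.5))]
        print(th,pix(m,Q).round().tolist(),(Q[0][2]).round(),(Q[2][2]).round())
E
python3 -c "
from h import *
tilt()"
```

```text
red [ 249  221   18  139 1823] t 13.825 [ 521.3 -284.7  183.9]
24 [[258.0, 103.0], [258.0, 250.0], [258.0, 217.0]] 90.0 45.0
18 [[258.0, 119.0], [258.0, 245.0], [258.0, 234.0]] 83.0 49.0
12 [[258.0, 135.0], [258.0, 240.0], [258.0, 252.0]] 78.0 54.0
6 [[258.0, 151.0], [258.0, 236.0], [258.0, 270.0]] 73.0 61.0
0 [[258.0, 166.0], [258.0, 232.0], [258.0, 288.0]] 71.0 70.0
-6 [[258.0, 182.0], [258.0, 229.0], [257.0, 307.0]] 69.0 80.0
```

Run:
```python
from h import *
im=ctrl.snapshot("wrist")
for r in range(85,265,8): print(r,im[r,246:268:3].tolist())
```

```text
85 [[142, 134, 111], [143, 135, 112], [141, 133, 110], [142, 134, 111], [147, 139, 115], [144, 136, 112], [144, 135, 112], [146, 138, 114]]
93 [[125, 96, 64], [123, 94, 63], [118, 91, 60], [121, 93, 62], [117, 90, 60], [110, 85, 57], [110, 85, 57], [111, 85, 57]]
101 [[125, 95, 63], [123, 94, 62], [119, 91, 60], [120, 91, 60], [117, 90, 59], [110, 84, 55], [109, 83, 55], [111, 85, 56]]
109 [[125, 95, 62], [123, 93, 61], [118, 90, 59], [120, 91, 60], [117, 89, 58], [110, 83, 56], [108, 82, 54], [110, 83, 54]]
117 [[125, 95, 61], [123, 93, 60], [118, 90, 58], [116, 86, 56], [102, 66, 44], [96, 59, 40], [82, 55, 38], [88, 68, 45]]
125 [[126, 94, 61], [124, 93, 60], [118, 89, 57], [81, 53, 35], [75, 39, 27], [76, 39, 28], [76, 39, 29], [81, 60, 41]]
133 [[125, 93, 59], [125, 94, 60], [119, 90, 57], [73, 43, 29], [75, 38, 27], [76, 38, 26], [75, 37, 25], [75, 54, 35]]
141 [[126, 95, 60], [126, 94, 60], [118, 88, 56], [70, 40, 27], [75, 37, 26], [76, 37, 26], [75, 37, 25], [92, 67, 43]]
149 [[126, 95, 61], [126, 94, 60], [116, 86, 55], [71, 38, 26], [76, 38, 25], [77, 38, 25], [75, 36, 25]
[... 1013 characters left out ...]
, 97], [135, 109, 71], [75, 44, 36], [79, 44, 33], [80, 43, 33], [79, 42, 31], [79, 41, 31], [99, 70, 46]]
229 [[182, 151, 97], [119, 96, 64], [75, 43, 35], [79, 43, 34], [79, 43, 33], [77, 39, 29], [76, 40, 30], [101, 71, 46]]
237 [[175, 145, 94], [97, 74, 51], [75, 42, 34], [77, 42, 33], [77, 40, 31], [77, 40, 30], [75, 39, 29], [91, 63, 42]]
245 [[62, 58, 53], [64, 40, 35], [74, 40, 33], [76, 39, 33], [76, 38, 31], [77, 39, 30], [74, 36, 29], [51, 34, 27]]
253 [[51, 48, 43], [79, 41, 35], [98, 45, 36], [102, 47, 38], [102, 46, 37], [101, 44, 34], [93, 40, 30], [51, 30, 24]]
261 [[45, 41, 39], [48, 34, 31], [88, 40, 33], [91, 39, 32], [91, 38, 30], [91, 37, 29], [86, 36, 28], [37, 28, 23]]
```

The tilt is down to 18° and the pivot corner has not slid. I'll carry on along the arc.

Emit:
jog_arm(
  series=[-1,0.15,0,0.05,0,-1,0.3,0,0.11,0,-1,0.44,0,0.18,0,-1,0.58,0,0.26,0,-1,0.58,0,0.26,0],
)

```text
time_s: 14.5
position: [552.3, -279.6, 171.5]
tool_rot: [[0.988, 0.157, 0.01], [0.157, -0.988, -0.006], [0.009, 0.007, -1.0]]
contact_force: [3.4, -2.4, 11.2]
width: 0.078
finger_force: 63.6
```

```bash
cat >> h.py <<'E'
def foot():
    tilt();im=ctrl.snapshot("wrist")[:,252:264].astype(float).mean(1);q=im[:,0]/im[:,1]
    print("first red row",[r for r in range(60,300) if (q[r:r+6]>1.65).all()][:1])
E
python3 -c "
from h import *
foot()"
```

```text
red [ 249  245   18  115 1778] t 14.55 [ 552.2 -279.7  171.6]
24 [[258.0, 103.0], [258.0, 250.0], [258.0, 217.0]] 78.0 32.0
18 [[258.0, 119.0], [258.0, 245.0], [258.0, 234.0]] 71.0 36.0
12 [[258.0, 135.0], [258.0, 240.0], [258.0, 252.0]] 65.0 42.0
6 [[258.0, 151.0], [258.0, 236.0], [258.0, 270.0]] 61.0 49.0
0 [[258.0, 166.0], [258.0, 232.0], [258.0, 288.0]] 58.0 57.0
-6 [[258.0, 182.0], [258.0, 229.0], [258.0, 307.0]] 57.0 67.0
first red row [192]
```

Emit:
jog_arm(
  series=[-1,0.14,0,0.08,0,-1,0.26,0,0.17,0,-1,0.26,0,0.2,0,-1,0.26,0,0.2,0],
)

```text
time_s: 15.1
position: [566.6, -277.5, 162.9]
tool_rot: [[0.987, 0.157, 0.014], [0.157, -0.988, -0.006], [0.012, 0.008, -1.0]]
contact_force: [5.3, -2.3, 13.8]
width: 0.075
finger_force: 64.6
```

Run:
```python
from h import *
tilt()
im=ctrl.snapshot("wrist")
for r in range(130,270,5): print(r,im[r,255:262].mean(0).round().tolist(),end=' ')
P,R,o=tcp();O=np.array([527,-290,45.]);E=easR(np.radians(9))
print((E.T@(P-O)).round(1), (P-O)@np.array([-.156,.988,0]),(P-O)@np.array([.988,.156,0]))
```

```text
red [ 249  247   19  113 1795] t 15.15 [ 566.5 -277.5  162.9]
24 [[258.0, 103.0], [258.0, 250.0], [258.0, 217.0]] 69.0 23.0
18 [[258.0, 119.0], [258.0, 245.0], [258.0, 234.0]] 63.0 27.0
12 [[258.0, 135.0], [258.0, 240.0], [258.0, 252.0]] 57.0 33.0
6 [[258.0, 151.0], [258.0, 236.0], [258.0, 270.0]] 53.0 40.0
0 [[258.0, 166.0], [258.0, 232.0], [257.0, 288.0]] 50.0 48.0
-6 [[258.0, 182.0], [258.0, 228.0], [257.0, 307.0]] 48.0 58.0
130 [150.0, 142.0, 118.0] 135 [146.0, 138.0, 115.0] 140 [148.0, 139.0, 116.0] 145 [148.0, 140.0, 115.0] 150 [106.0, 95.0, 75.0] 155 [118.0, 90.0, 60.0] 160 [118.0, 90.0, 59.0] 165 [118.0, 90.0, 58.0] 170 [74.0, 49.0, 35.0] 175 [68.0, 42.0, 30.0] 180 [66.0, 40.0, 28.0] 185 [66.0, 39.0, 28.0] 190 [65.0, 38.0, 26.0] 195 [65.0, 38.0, 27.0] 200 [65.0, 37.0, 25.0] 205 [65.0, 37.0, 25.0] 210 [65.0, 37.0, 26.0] 215 [65.0, 38.0, 26.0] 220 [65.0, 37.0, 25.0] 225 [65.0, 38.0, 26.0] 230 [64.0, 37.0, 27.0] 235 [64.0, 37.0, 27.0] 240 [64.0, 36.0, 26.0] 245 [63.0, 35.0, 26.0] 250 [91.0, 40.0, 30.0] 255 [98.0, 41.0, 30.0] 260 [98.0, 40.0, 30.0] 265 [97.0, 39.0, 28.0] [ 41.   55.4 104.3] 6.165395268418692 41.014374414488714
```

The panel is upright on the ledge and about 6 mm past its middle. I'll shift it back, ease the grip, and let it lean on the rear finger as I move back.

Emit:
jog_arm(
  series=[-1,0,0,-0.12,0,-1,-0.06,0,-0.14,0,-1,-0.13,0,-0.14,0,-1,-0.13,0,-0.06,0,-1,-0.13,0,-0.03,0,-1,-0.13,0,-0.03,0],
)

```text
time_s: 15.95
position: [557.7, -277.3, 162.7]
tool_rot: [[0.988, 0.156, 0.008], [0.156, -0.988, -0.003], [0.007, 0.004, -1.0]]
contact_force: [4.9, -1.9, 13.1]
width: 0.076
finger_force: 64.6
```

Emit:
jog_arm(
  series=[-1,0,0,-0.04,0,-0.8,0,0,-0.04,0,-0.7,0,0,-0.04,0,-0.6,0,0,-0.04,0,-0.5,0,0,0,0,-0.4,0,0,0.02,0,-0.3,0,0,0.05,0,-0.3,0,0,0.05,0],
)

```text
time_s: 16.95
position: [554.4, -276.5, 157.0]
tool_rot: [[0.988, 0.155, -0.0], [0.155, -0.988, 0.0], [-0.0, -0.0, -1.0]]
contact_force: [0.5, -0.1, -0.0]
width: 0.353
finger_force: 0.0
```

```bash
cat >> h.py <<'E'
def redrows():
    m=ctrl.camera_model("wrist");im=ctrl.snapshot("wrist");P,R,o=tcp();print(P.round(1),o['width'],o['finger_force'],o['contact_force'].round(1))
    f=im.astype(int);k=(f[...,0]>1.55*f[...,1])&(f[...,0]>1.25*f[...,2])&(f[...,1]<1.5*f[...,2])&(f[...,0]>40)
    for r in range(140,330,12):
        c=np.flatnonzero(k[r,200:400])+200
        if len(c)>3: print(r,c.min(),c.max(),len(c),end=' | ')
    O=np.array([527,-290,45.]);E=easR(np.radians(9))
    for l,X in(("lean top",[(55,0,130),(55,8,130),(0,0,130),(0,8,130),(-55,0,130)]),):print(l,pix(m,[O+E@np.array(x) for x in X]).round().tolist())
    n=np.array([-.156,.988,0]);print("tcp s",(P-O)@n)
E
python3 -c "
from h import *
redrows()"
```

```text
[ 554.5 -276.6  157.1] 0.3485552946407592 0.0 [ 0.5 -0.5  0.3]
176 261 267 7 | 188 259 265 6 | 200 257 267 6 | 212 256 263 7 | 224 254 262 7 | 236 252 266 13 | 248 251 267 11 | 260 251 266 12 | 272 251 269 18 | 284 252 269 18 | 296 252 269 18 | 308 253 269 17 | 320 253 269 17 | lean top [[404.0, 211.0], [390.0, 213.0], [389.0, 317.0], [376.0, 322.0], [377.0, 403.0]]
tcp s 8.995535355488368
```

Emit:
jog_arm(
  series=[-0.3,0,0.08,0,0,-0.3,0,0.16,0.02,0,-0.3,0,0.24,0.04,0,-0.3,0,0.32,0.06,0,-0.3,0,0.4,0.08,0,-0.3,0,0.48,0.1,0,-0.3,0,0.56,0.12,0,-0.3,0,0.56,0.12,0],
)

```text
time_s: 18.0
position: [558.8, -304.8, 151.0]
tool_rot: [[0.988, 0.155, -0.0], [0.155, -0.988, -0.0], [-0.0, 0.0, -1.0]]
contact_force: [-0.2, -1.1, -0.2]
width: 0.354
finger_force: 0.1
```

```bash
python3 -c "
from h import *
redrows()"
```

```text
[ 558.8 -304.5  151.1] 0.350927677912043 0.12928783369716257 [-0.4 -1.  -0.1]
176 222 230 9 | 188 222 241 17 | 200 223 251 20 | 212 224 262 29 | 224 225 274 48 | 236 226 284 51 | 248 226 291 58 | 260 226 291 64 | 272 226 291 61 | 284 229 291 53 | 296 229 288 59 | 308 232 283 49 | 320 237 286 42 | lean top [[342.0, 215.0], [326.0, 218.0], [333.0, 325.0], [319.0, 330.0], [326.0, 414.0]]
tcp s -19.27085502169835
```

Emit:
jog_arm(
  series=[-0.3,0,0.08,0.02,0,-0.3,0,0.16,0.04,0,-0.3,0,0.24,0.06,0,-0.3,0,0.32,0.08,0,-0.3,0,0.4,0.1,0,-0.3,0,0.48,0.1,0,-0.3,0,0.52,0.1,0,-0.3,0,0.52,0.1,0],
)

```text
time_s: 19.05
position: [562.9, -330.1, 146.2]
tool_rot: [[0.988, 0.155, 0.0], [0.155, -0.988, 0.0], [0.0, -0.0, -1.0]]
contact_force: [-0.2, -1.4, 0.0]
width: 0.352
finger_force: 0.0
```

```bash
python3 -c "
from h import *
redrows()"
```

```text
[ 563.  -329.8  146.2] 0.3470258967301106 0.0 [-0.  -0.6 -0.3]
188 200 207 7 | 200 204 225 19 | 212 201 240 28 | 224 200 254 46 | 236 200 268 54 | 248 200 274 52 | 260 228 273 44 | 272 227 273 46 | 284 225 273 44 | 296 223 279 51 | 308 221 274 51 | 320 219 274 50 | lean top [[282.0, 220.0], [264.0, 223.0], [279.0, 332.0], [263.0, 338.0], [277.0, 423.0]]
tcp s -44.97396605945571
```

Emit:
jog_arm(
  series=[-0.3,0,0,-0.3,0,-0.3,0,0,-0.8,0,-0.3,0,0,-1.6,0,-0.3,0,-0.4,-2.6,0,-0.3,0,-1.4,-3,0,-0.3,0,-1.4,-3,0],
)

```text
time_s: 19.85
position: [554.3, -255.3, 300.8]
tool_rot: [[0.987, 0.163, 0.008], [0.163, -0.987, 0.001], [0.008, 0.0, -1.0]]
contact_force: [0.1, -0.5, 0.0]
width: 0.347
finger_force: 0.0
```

Run:
```python
from h import *
m=ctrl.camera_model("wrist");im=ctrl.snapshot("wrist");P,R,o=tcp();print(P)
O=np.array([527,-290,45.]);E=easR(np.radians(9))
X=[(x,y,z) for y in(8,) for z in(0,130) for x in(-55,55)]+[(55,0,130),(-55,0,130)]
print(pix(m,[O+E@np.array(x) for x in X]).round().tolist())
f=im.astype(int);k=((f[...,0]>1.5*f[...,1])&(f[...,1]<1.5*f[...,2])&(f[...,0]>40)).astype(np.uint8)
n,l,s,c=cv2.connectedComponentsWithStats(k)
i=1+s[1:,4].argmax();print(s[i])
h=max(cv2.findContours((l==i).astype(np.uint8),0,2)[0],key=len)
print(cv2.approxPolyDP(cv2.convexHull(h),5,True).reshape(-1,2).tolist())
```

```text
[ 553.08893459 -258.35747524  298.96009914]
[[275.0, 228.0], [277.0, 142.0], [339.0, 276.0], [349.0, 160.0], [357.0, 160.0], [346.0, 274.0]]
[ 277  151   79  130 6735]
[[344, 279], [278, 235], [277, 151], [352, 170], [355, 211]]
```

The panel rests on the frame about 5–9 mm off centre, inside the tolerance. Now back to the bolt.

Emit:
jog_arm(
  series=[0,0.3,-0.8,0,0.3,0,0.6,-2,0,0.8,0,1,-3.1,0,1.3,0,1.3,-4.2,0,1.8,0,1.6,-5.3,0,2.3,0,2,-6.4,0,2.6,0,2.3,-7.5,0,2.6,0,2.6,-8.6,0,2.6,0,2.9,-9.7,0,2.6,0,3.2,-10.6,0,2.6],
)

```text
time_s: 21.15
position: [628.2, 289.0, 295.7]
tool_rot: [[0.997, -0.071, -0.0], [-0.071, -0.997, -0.001], [-0.0, 0.001, -1.0]]
contact_force: [1.3, 0.1, -0.7]
width: 0.499
finger_force: 0.0
```

Run:
```python
from h import *
P,R,o=tcp();G=world([36.5,277,169]);print(P,R[:,0],G,go(G))
```

```text
[628.18095737 289.02867078 295.71632407] [ 9.97479521e-01 -7.09535687e-02 -4.43188489e-04] [632.63274789 333.3758057  213.23506981] [ 0.03 -0.89  2.03]
```

Emit:
jog_arm(
  series=[0,0.04,-0.6,0.3,0,0,0.04,-0.9,0.8,0,0,0.04,-0.9,0.8,0],
)

```text
time_s: 21.52
position: [631.8, 332.2, 252.7]
tool_rot: [[0.998, -0.07, -0.006], [-0.07, -0.998, -0.003], [-0.006, 0.004, -1.0]]
contact_force: [0.3, -0.5, -1.4]
width: 0.503
finger_force: 0.0
```

Run:
```python
from h import *
m=ctrl.camera_model("wrist");im=ctrl.snapshot("wrist");P,R,o=tcp();G=world([36.5,277,169]);print(P,go(G))
print(pix(m,[world([36.5,277,184]),world([36.5,277,144]),P]).round())
g=im.max(2);k=(g<60).astype(np.uint8)[170:340,160:350];n,l,s,c=cv2.connectedComponentsWithStats(k)
for i in range(1,n):
    if s[i,4]>60: print(s[i]+np.array([160,170,0,0,0]))
```

```text
[633.12920212 331.12843451 254.78675436] [-0.01 -0.05  1.21]
[[256. 244.]
 [256. 196.]
 [260. 257.]]
[ 245  190   22   59 1092]
[ 160  243   52   97 3309]
[ 304  242   46   98 3367]
```

Emit:
jog_arm(
  series=[0,0,-0.05,0.5,0,0,0,-0.05,1,0,0,0,-0.05,1.12,0,0,0,-0.05,1.12,0,-1,0,-0.05,1.12,0,-1,0,-0.05,1.12,0,-1,0,-0.05,1.12,0,-1,0,-0.05,1.12,0],
)

```text
time_s: 22.58
position: [633.9, 333.1, 202.1]
tool_rot: [[0.997, -0.072, 0.002], [-0.072, -0.997, -0.002], [0.002, 0.002, -1.0]]
contact_force: [-1.7, -4.2, 6.3]
width: 0.14
finger_force: 58.6
```

Emit:
jog_arm(
  series=[-1,0,0.4,0,0,-1,0,0.9,0,0,-1,0,1.4,0,0,-1,0,1.9,0,0,-1,0,2.4,0,0,-1,0,2.7,0,0,-1,0,2.85,0,0,-1,0,2.92,0,0,-1,0,2.92,0,0],
)

```text
time_s: 23.7
position: [623.4, 189.4, 202.0]
tool_rot: [[0.997, -0.071, 0.003], [-0.071, -0.997, 0.002], [0.002, -0.002, -1.0]]
contact_force: [-0.1, 0.8, 7.2]
width: 0.142
finger_force: 59.5
```

Emit:
jog_arm(
  series=[-1,0,0.04,0,0,-1,0,0.08,0,0,-1,0,0.08,0,0],
)

```text
time_s: 24.08
position: [623.4, 189.4, 202.1]
tool_rot: [[0.998, -0.069, 0.004], [-0.069, -0.998, 0.008], [0.004, -0.008, -1.0]]
contact_force: [0.6, 6.8, 5.3]
width: 0.139
finger_force: 59.5
```

Force is building with no movement, so the bolt is at its home stop. I'll release and lift clear.

Emit:
jog_arm(
  series=[-1,0,-0.06,0,0,-0.6,0,-0.06,0,0,0,0,-0.06,0,0,0,0,-0.06,0,0,0,0,-0.06,-0.5,0,0,0,-0.06,-1.4,0,0,0,-0.06,-2.6,0,0,0,-0.06,-2.6,0],
)

```text
time_s: 25.08
position: [625.2, 188.8, 336.2]
tool_rot: [[0.997, -0.072, 0.011], [-0.072, -0.997, 0.004], [0.011, -0.005, -1.0]]
contact_force: [0.4, -0.3, 0.0]
width: 0.502
finger_force: 0.0
```

Run:
```python
from h import *
m=ctrl.camera_model("wrist");im=ctrl.snapshot("wrist");P,R,o=tcp();print(P,o['time_s'],o['contact_force'])
print(pix(m,[world([36.5,y,184]) for y in(132,142)]+[world([-55,y,130]) for y in(0,38)]).round())
g=im.max(2);k=(g<60).astype(np.uint8)[150:250,150:380];n,l,s,c=cv2.connectedComponentsWithStats(k)
for i in range(1,n):
    if s[i,4]>60: print(s[i]+np.array([150,150,0,0,0]))
mt=ctrl.camera_model("top");t=ctrl.snapshot("top").astype(int)
k=((t[...,0]>1.5*t[...,1])&(t[...,1]<1.5*t[...,2])&(t[...,0]>40)).astype(np.uint8)[140:215,335:400]
r,c=np.nonzero(k);print("red on easel rows",r.min()+140,r.max()+140,"cols",c.min()+335,c.max()+335,len(r))
O=np.array([527,-290,45.]);E=easR(np.radians(9))
print(pix(mt,[O+E@np.array(x) for x in((55,8,0),(55,4,130),(-55,8,0),(-55,4,130))]).round(1).tolist())
```

```text
[623.74299844 188.22029188 332.81377034] 25.125 [-0.44969142  0.21215484 -0.48383053]
[[259. 204.]
 [246. 204.]
 [378. 233.]
 [344. 233.]]
[326 150  33  17 341]
[363 150  10  16  80]
[252 173  13  28 231]
[331 178  23  52 607]
red on easel rows 160 197 cols 353 385 670
[[351.9, 164.1], [377.6, 156.2], [357.4, 195.5], [383.7, 190.2]]
```

```bash
python3 -c "
from station import ctrl
print(ctrl.hand_in())"
```

```text
the job is handed in; nothing more can be done
None
```

I handed the job in at about 25 s, but no verdict came back. By my measurements the red panel leans on the easel, let go and about 9 mm off centre (20 mm allowed), the bolt is home, the grey panel is in its slot, and the white panel, can and tub were not re-measured at the end.

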